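# Set the length stop of the tube-sawing jig one hole longer

## Task

Set the length stop of the tube-sawing jig one hole longer: flip its cam lever right over to free the carriage, pull the knurled plunger knob up so that its pin leaves the ladder hole, and slide the carriage to the very next hole, away from the tall saw guide with the slit. Push the pin fully home in that hole and finish while still holding the knob pushed down, because the weak spring lifts the pin again as soon as it is let go; leave the lever flipped over and do not disturb the little jars and the spool nearby.

Things in the scene. Friction and masses are not known exactly. Their poses are not given: they have to be found in the camera images.
- stop_rail: The jig's base: a fixed aluminium bar 60 x 340 x 10 mm with a steel ladder strip on it (top 22 mm above the bench) that has rectangular holes every 30 mm. Origin: centre of its underside, on the bench. Its y axis runs along the rail, x across it (to the side away from the robot), z up. Place and yaw vary.
- saw_guide: Tall aluminium saw guide with a slit in its top, 60 x 30 x 56 mm, fixed on one end of the rail (rail's +y or -y end), 150 mm from the rail's centre; its top is 78 mm above the bench. At the other end is only a low foot, 12 mm high. Origin: centre of its underside, 22 mm above the bench.
- carriage (a joint): Position of the dark steel carriage along the rail's +y, in m: 0 at its first hole, next holes at +0.030 and -0.030. Block 72 mm across the rail, 110 mm along it, top 40 mm above the bench, centred on the rail's origin at 0. Slides with about 2 N, but only with the cam lever over and the pin out of its hole; in a hole it has about 1.5 mm of play.
- plunger (a joint): Height of the plunger above fully home, in m: 0 home, about 0.004 at rest, 0.016 fully up. Its spring (1000 N/m) returns it to 0.004: about 4 N holds it home, 9 N holds it at 0.013. The round-ended 8 mm pin is 11 mm deep in its hole when home; above 0.011 it is clear.
- knob: Black knurled plunger knob, an upright cylinder 22 mm across, 28 mm high. Origin: its centre, 74 mm above the bench when home, 78 mm at rest. On the rail's centre line, 29 mm to the rail's +y of the carriage's centre; moves with the carriage. Below it a 10 mm stem and a collar, 26 mm wide at its foot, top 52 mm above the bench.
- cam_lever (a joint): Angle of the cam lever, in rad: 0 clamped (leaning 0.5 rad from upright to the rail's -x side, towards the robot), 1.0 flipped right over (leaning 0.5 rad to the +x side). It stays where it is left; about 2 N at the ball moves it. Below about 0.4 it locks the carriage.
- lever_ball (a point): Centre of the black ball, 16 mm across, at the end of the cam lever's 9 mm rod, 47 mm from the hinge. The hinge runs along the rail's y, on its centre line, 52 mm above the bench, 60 mm to the -y of the knob; round it a cam 24 mm across between two ears (top 64 mm above the bench).
- flux_jar: Bystander: loose lidded round jar, 55 mm wide, 60 mm high, on the robot's side of the rail. Origin: centre of its underside.
- solder_spool: Bystander: loose small spool, 65 x 46 x 23 mm, on the robot's side of the rail. Origin: centre of its underside.
- gem_jar: Bystander: loose small round jar, 29 mm wide, 18 mm high, on the far side of the rail. Origin: centre of its underside.

How it is judged (in metres and radians):
On the way, in this order (a step that is already met when the one before it is completed fails the run):
1. the cam lever is flipped over while the carriage is still in its first hole (value of joint cam_lever above 0.75 rad and value of joint carriage between -0.005 and 0.005 m), for 0.2 s.
2. the pin is pulled up clear of its hole, above 10 mm (value of joint plunger above 0.01 m), for 0.1 s.
At the end, for the whole second after the job is handed in: The carriage is in the next hole away from the saw guide (30 mm along, within 3 mm) and still, the plunger is home within 1.5 mm with the fingers still bearing on the knob with more than 1 N, and the cam lever is still flipped over (more than 0.75 rad) (((y of saw_guide in the frame of stop_rail above 0 m and value of joint carriage between -0.033 and -0.027 m) or (y of saw_guide in the frame of stop_rail below 0 m and value of joint carriage between 0.027 and 0.033 m)) and value of joint plunger below 0.0015 m and contact force between the fingers and knob above 1 N and value of joint cam_lever above 0.75 rad and velocity of joint carriage between -0.01 and 0.01 m/s); the arm keeps its last pose, push and grip.
It fails at once if the flux jar is disturbed (moved more than 20 mm) (distance of flux_jar from where it was at the start of the episode above 0.02 m).
It fails at once if the spool is disturbed (moved more than 20 mm) (distance of solder_spool from where it was at the start of the episode above 0.02 m).
It fails at once if the gem jar is disturbed (moved more than 20 mm) (distance of gem_jar from where it was at the start of the episode above 0.02 m).
It also fails if it takes over 46 s, if anything falls off the work surface, if the arm or the gripper's body presses on something with over 40 N, if the wrist force passes 120 N, or if a joint passes its speed limit or range.

## Robot

A 7-joint arm with a two-finger parallel gripper is mounted at the origin on a cart in front of the work surface, level with it; the furniture and walls round the work are solid. World frame = base frame: x ahead of the robot, y to its left, z up, the work surface at z = 0. Lengths are in m, angles in degrees, forces in N, time in s.
With the tool pointing down it reaches from about 0.4 to 0.85 m from the base axis. Payload 6.9 kg.
Tool frame: the origin (TCP) lies on the centre line of the jaws, within the pads' length; the fingertips stand 19 mm ahead of it and the grasp point (between the pads) is the TCP; z points along the fingers, y is the line along which they close (so a half turn about z gives the same grasp; the last joint's range is limited). The gripper opens to 85 mm and grips with 20 to 120 N. Pads are 22 mm wide; open, the fingers measure 114 mm over their backs; the gripper's body (76 mm by 85 mm) begins 54 mm behind the grasp point. The pads swing forward as they close: fully open they stand 13 mm farther back than shut.
Start: joints at [77.321, 29.078, -13.613, 85.955, 7.202, 65.827, -8.869], TCP at [0.201, -0.592, 0.25] pointing down, gripper open.
Joint ranges: [-176.47, 176.47], [-13.61, 117.27], [-81.72, 77.17], [0.22, 143.17], [-87.28, 267.28], [10, 112.55], [-165.47, 165.47]. Speed limits (degrees/s): [136.94, 136.94, 180, 180, 180, 180, 180].

## Interface

Orientations are given as a 3x3 rotation matrix whose columns are the frame's x, y, z axes.
In Python, from bench import ctrl gives the robot as it stands.
- The arm moves only by the tool play_rows, never from a script. Its argument "deltas" is a list of rows, each an object with "slide": the shift along the tool's x, y, z in m, a list of three; "delta_rot": the turn, a rotation vector about the tool's x, y, z in rad, a list of three; "hand": the finger opening in m, from 0 to 0.0854. A call has 1 to 12 rows; each row is the pose to reach, as a shift and turn from the pose commanded when the call began, along the tool's axes at that moment; what a row does not reach only later rows make up. A row lasts 1/8 s, in which the tool goes at most 62.5 mm and 10.7 degrees, less where a joint would pass 70% of its speed; a pose out of reach is approached as far as the arm can. A call with a gripper value outside its range is refused whole. The fingers move at their own pace and stop on an object; "force" is the grip in N (left out, the last holds). Time passes only in rows, so rows that repeat a pose let the fingers close. It gives the time, the measured TCP pose, the force, the opening and the grip force at its end, in the units of the state.
- ctrl.get_state(): the state, without advancing time (a new reading comes with each control period).
- ctrl.snapshot(name): name is "side" or "top"; returns a dict with "color" (480x640x3 uint8, blue, green, red), "depth" (480x640 float32, m along the optical axis (not along the pixel's ray), 0 where there is no reading), "intrinsics" (3x3 intrinsics, pixels), "R" (3x3) and "t" (3): a world point X has camera coordinates R X + t. Camera axes: x right, y down, z forward; pixel columns grow to the right and rows downward; lengths in m; the calibration is good to about 2 mm. A picture is of the moment at which its call begins.
- ctrl.close_job(): hands the job in; it is judged then, once.
The state is a dict: "clock": time; "joint_pos": joint angles; "qvel": joint speeds; "joint_efforts": joint torques, N m; "tcp_pos": TCP position; "tcp_rot": TCP orientation; "ft_force": force on the tool from outside, world axes, zero at the start; "wrist_torque": the same for the moment, N m; "opening": finger opening in m; "grip_force": force on a finger pad.
Only numpy, scipy, OpenCV 4.12 (cv2) and the standard library are available. Lean on these libraries where they do the work, as an engineer would, in place of code of your own. Each camera call takes 0.05 s, during which the arm holds its last target. There are 200 camera calls.

## Working session

There is one attempt and no reset: what is moved stays moved. The work goes in short steps, Python scripts to look and compute and a tool call to move; the robot and the scene stay as the last step left them, time stands still between calls to the robot, and variables do not carry over. Pictures are saved under pics/ and viewed, at most 10 in all, crops included, and the job is handed in when it is done.

Besides the shell and the picture viewer there is one more tool, called after "Request:" as name(argument=value, ...), one argument or row to a line, values as JSON. play_rows: Moves the arm, as the interface text tells. Its arguments: {"type":"object","properties":{"deltas":{"type":"array"},"force":{"type":"number"}},"required":["deltas"]}

```bash
ls; mkdir -p pics; python3 - <<'E'
from bench import ctrl
import cv2,pickle
s=ctrl.get_state();print({k:s[k] for k in('clock','tcp_pos','tcp_rot','opening')})
d={}
for n in('top','side'):
    d[n]=ctrl.snapshot(n);cv2.imwrite(f'pics/{n}0.png',d[n]['color']);print(n,d[n]['intrinsics'],d[n]['R'],d[n]['t'])
pickle.dump(d,open('s0.pkl','wb'))
E
```

```text
pics
{'clock': 0.0, 'tcp_pos': array([ 0.20040594, -0.59148228,  0.24944411]), 'tcp_rot': array([[ 9.47079702e-01,  3.20997956e-01, -5.91543484e-04],
       [ 3.20998500e-01, -9.47078173e-01,  1.70216029e-03],
       [-1.38479496e-05, -1.80196603e-03, -9.99998376e-01]]), 'opening': 0.08543546336549673}
top [[555.51162111   0.         318.2520768 ]
 [  0.         555.51162111 228.20869085]
 [  0.           0.           1.        ]] [[ 0.01405093 -0.99988328  0.00600043]
 [-0.98908097 -0.01477907 -0.14663019]
 [ 0.14670175 -0.00387462 -0.98917318]] [0.00270925 0.49779119 1.0444337 ]
side [[574.84010652   0.         326.79808972]
 [  0.         574.84010652 239.49166884]
 [  0.           0.           1.        ]] [[ 0.95841203 -0.28532177  0.00615417]
 [-0.1847695  -0.6367972  -0.748565  ]
 [ 0.21750085  0.7162966  -0.66303285]] [-0.48187063  0.18291184  0.7970309 ]
```

View pics/top0.png

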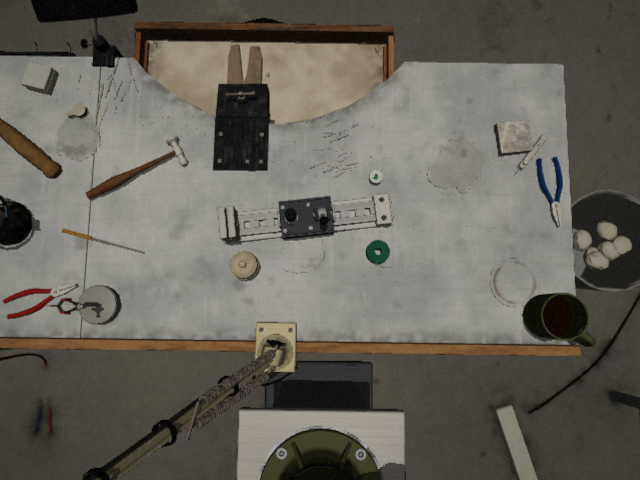

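View pics/side0.png

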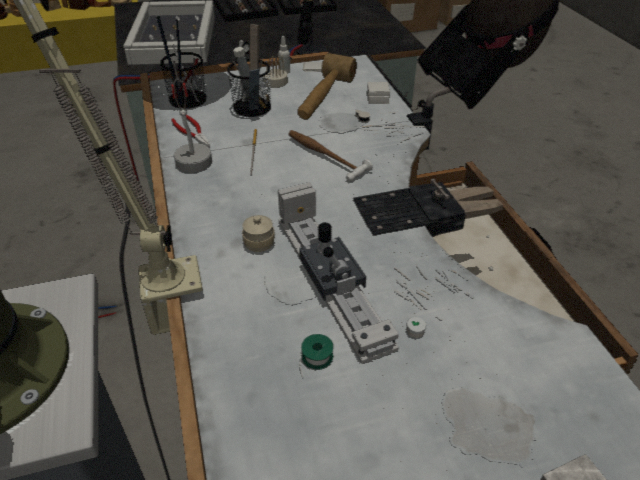

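The top view shows the rail between about (225,225) and (390,210). The saw guide is at its left (+y) end, the knob at (291,214), the lever at (322,212), the flux jar at (245,265), the spool at (377,252) and the gem jar at (376,177). So the carriage has to go to -0.030. I'll measure the rail next.

```bash
cat > h.py <<'E'
import numpy as np,cv2
def cloud(s):
    K=s['intrinsics'];v,u=np.indices(s['depth'].shape);z=s['depth']
    c=np.stack([(u-K[0,2])*z/K[0,0],(v-K[1,2])*z/K[1,1],z],-1)
    return (c-s['t'])@s['R']      # R^T (c-t)
def proj(s,X):
    c=s['R']@np.array(X)+s['t'];p=s['intrinsics']@c;return p[:2]/p[2]
E
python3 - <<'E'
import pickle;from h import *
d=pickle.load(open('s0.pkl','rb'))
for n in d:
    P=cloud(d[n]);s=d[n]
    ok=(s['depth']>0)&(abs(P[...,0]-.53)<.12)&(abs(P[...,1]-.01)<.25)
    Q=P[ok]
    print(n,'bench z',np.median(Q[:,2]))
    def rect(lo,hi,name,extra=None):
        m=ok&(P[...,2]>lo)&(P[...,2]<hi)
        k,l,st,c=cv2.connectedComponentsWithStats(m.astype(np.uint8),connectivity=8)
        for i in range(1,k):
            if st[i,4]<8: continue
            q=P[l==i];r=cv2.minAreaRect(q[:,:2].astype(np.float32))
            print(name,st[i,4],'med',q.mean(0).round(4),'c',np.round(r[0],4),'size',np.round(r[1],4),'ang',round(r[2],2))
    rect(.007,.2,'all');rect(.034,.045,'carr');rect(.066,.12,'tall')
E
```

```text
top bench z 0.0013484443130231311
all 19 med [0.6382 0.2179 0.0082] c [0.6374 0.2168] size [0.0206 0.0103] ang 16.55
all 9 med [0.6399 0.2077 0.0096] c [0.6399 0.2076] size [0.0039 0.0103] ang 85.62
all 23 med [0.6335 0.1577 0.0088] c [0.6341 0.1589] size [0.0261 0.0081] ang 16.38
all 12 med [0.6393 0.1274 0.009 ] c [0.6382 0.1271] size [0.0081 0.0144] ang 63.8
all 10 med [0.63   0.2046 0.0081] c [0.6298 0.2051] size [0.0064 0.0094] ang 38.54
all 10 med [0.6226 0.1663 0.0075] c [0.6233 0.1653] size [0.0045 0.0102] ang 2.2
all 159 med [ 0.6072 -0.1043  0.0178] c [ 0.6076 -0.1047] size [0.0274 0.0262] ang 52.67
all 5687 med [0.5169 0.0365 0.0362] c [0.5199 0.0326] size [0.073  0.3387] ang 7.07
all 392 med [ 0.4556 -0.1079  0.0233] c [ 0.456  -0.1082] size [0.0443 0.0449] ang 36.46
all 509 med [0.4277 0.1493 0.0454] c [0.4303 0.1509] size [0.0531 0.0404] ang 88.35
carr 307 med [ 0.5377 -0.1157  0.0361] c [ 0.5383 -0.1153] size [0.06   0.0298] ang 6.2
carr 1505 med [0.518  0.0357 0.0407] c [0.5195 0.0348] size [0.0726 0.1071] ang 7.46
carr 9 med [0.4714 0.1781 0.0388] c [0.4714 0.1776] s
[... 1070 characters left out ...]
 ang 72.96
carr 181 med [0.4998 0.1704 0.0396] c [0.4981 0.1713] size [0.0258 0.0649] ang 73.39
carr 156 med [0.4302 0.136  0.041 ] c [0.4337 0.1426] size [0.0486 0.0231] ang 38.92
carr 1608 med [0.5168 0.0302 0.0398] c [0.5205 0.0339] size [0.0737 0.1105] ang 7.16
carr 172 med [ 0.5508 -0.1148  0.0352] c [ 0.548 -0.114] size [0.0401 0.0286] ang 6.61
carr 111 med [ 0.521  -0.118   0.0354] c [ 0.5235 -0.1172] size [0.0256 0.0276] ang 6.37
tall 560 med [0.5006 0.1783 0.0756] c [0.5013 0.1827] size [0.0609 0.0335] ang 7.82
tall 240 med [0.5152 0.0587 0.0832] c [0.5163 0.0616] size [0.0203 0.0199] ang 44.07
tall 157 med [ 0.5073 -0.001   0.0887] c [ 0.5087 -0.0014] size [0.0134 0.0249] ang 78.99
```

```bash
python3 - <<'E'
import pickle;from h import *
from bench import ctrl
d=pickle.load(open('s0.pkl','rb'));P=cloud(d['top']);p=lambda u,v:print((u,v),P[v,u].round(3))
for a in[(262,327),(290,330),(265,365),(278,348),(268,362),(240,380),(220,395),(160,435),(110,472)]:p(*a)
Ps=cloud(d['side'])
for u,v in[(155,240),(150,235),(155,265),(125,190),(95,145),(60,80),(40,30)]:print('side',(u,v),Ps[v,u].round(3))
R=ctrl.get_state()['tcp_rot'];yw=np.deg2rad(7.18)
n=np.array([np.cos(yw),np.sin(yw),0]);e=np.array([-np.sin(yw),np.cos(yw),0])
T=np.c_[n,-e,[0,0,-1]]
rv,_=cv2.Rodrigues(R.T@T);print('rotvec',rv.ravel())
c=np.array([.5197,.0344,0]);k=c+.029*e;h=k-.06*e;print('knob',k,'hinge',h)
t0=ctrl.get_state()['tcp_pos']
for nm,X in[('above',h-.055*n+[0,0,.2]),('via',[.4,-.35,.25])]:print(nm,X,R.T@(X-t0))
E
```

```text
(262, 327) [0.307 0.115 0.029]
(290, 330) [0.302 0.061 0.029]
(265, 365) [0.248 0.096 0.157]
(278, 348) [0.272 0.079 0.092]
(268, 362) [0.252 0.092 0.141]
(240, 380) [0.234 0.125 0.245]
(220, 395) [0.216 0.15  0.27 ]
(160, 435) [0.185 0.203 0.39 ]
(110, 472) [0.162 0.235 0.467]
side (155, 240) [0.265 0.071 0.117]
side (150, 235) [0.259 0.078 0.122]
side (155, 265) [0.255 0.078 0.064]
side (125, 190) [0.239 0.11  0.184]
side (95, 145) [0.213 0.144 0.242]
side (60, 80) [0.19  0.179 0.324]
side (40, 30) [0.182 0.201 0.382]
rotvec [-0.0015449   0.00023282  0.20146925]
knob [0.51607538 0.06317259 0.        ] hinge [0.52357459 0.00364309 0.        ]
above [ 0.46900588 -0.00323119  0.2       ] [ 0.44324903 -0.47090482  0.05022318]
via [0.4, -0.35, 0.25] [ 2.66578763e-01 -1.64716216e-01 -2.40424537e-04]
```

Request:
play_rows(
  deltas=[
    {"slide": [0.09,-0.055,0],"delta_rot": [0,0,0.06],"hand": 0},
    {"slide": [0.18,-0.11,0],"delta_rot": [0,0,0.12],"hand": 0},
    {"slide": [0.267,-0.165,0],"delta_rot": [-0.0015,0,0.2015],"hand": 0},
    {"slide": [0.3,-0.225,0],"delta_rot": [-0.0015,0,0.2015],"hand": 0},
    {"slide": [0.335,-0.285,0],"delta_rot": [-0.0015,0,0.2015],"hand": 0},
    {"slide": [0.37,-0.345,0.01],"delta_rot": [-0.0015,0,0.2015],"hand": 0},
    {"slide": [0.405,-0.405,0.03],"delta_rot": [-0.0015,0,0.2015],"hand": 0},
    {"slide": [0.443,-0.471,0.05],"delta_rot": [-0.0015,0,0.2015],"hand": 0},
    {"slide": [0.443,-0.471,0.05],"delta_rot": [-0.0015,0,0.2015],"hand": 0},
    {"slide": [0.443,-0.471,0.05],"delta_rot": [-0.0015,0,0.2015],"hand": 0},
    {"slide": [0.443,-0.471,0.05],"delta_rot": [-0.0015,0,0.2015],"hand": 0},
  ],
)

```text
clock: 1.48
tcp_pos: [0.469, -0.0003, 0.1998]
tcp_rot: [[0.992, 0.128, -0.0], [0.128, -0.992, -0.0], [-0.0, 0.0, -1.0]]
ft_force: [0.7, -0.3, 0.6]
opening: 0.0
grip_force: 0.0
```

Request:
play_rows(
  deltas=[
    {"slide": [0,0.002,0.05],"delta_rot": [0,0,0],"hand": 0},
    {"slide": [0,0.002,0.1],"delta_rot": [0,0,0],"hand": 0},
    {"slide": [0,0.002,0.1],"delta_rot": [0,0,0],"hand": 0},
    {"slide": [0,0.002,0.1],"delta_rot": [0,0,0],"hand": 0},
  ],
)

```text
clock: 1.98
tcp_pos: [0.4698, -0.0057, 0.1014]
tcp_rot: [[0.992, 0.125, 0.001], [0.125, -0.992, -0.001], [0.001, 0.002, -1.0]]
ft_force: [0.3, -0.2, 0.3]
opening: -0.0001
grip_force: 0.0
```

```bash
python3 - <<'E'
from bench import ctrl
import cv2
s=ctrl.snapshot('side')['color'];cv2.imwrite('pics/s1.png',cv2.resize(s[180:330,230:430],None,fx=4,fy=4)[:600,:800])
E
```

```text
(no output)
```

View pics/s1.png

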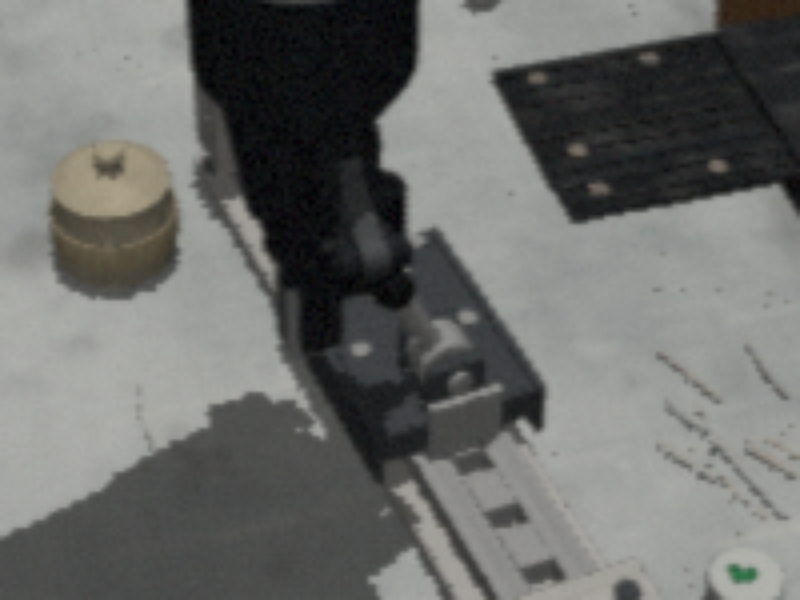

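The fingertips (320,330) are on the robot's side of the ball (395,290), at the right height. Now I'll push the lever over.

Request:
play_rows(
  deltas=[
    {"slide": [0.012,-0.002,0.002],"delta_rot": [0,0,0],"hand": 0},
    {"slide": [0.022,-0.002,0.002],"delta_rot": [0,0,0],"hand": 0},
    {"slide": [0.03,-0.002,0.002],"delta_rot": [0,0,0],"hand": 0},
    {"slide": [0.038,-0.002,0.002],"delta_rot": [0,0,0],"hand": 0},
    {"slide": [0.045,-0.002,0.002],"delta_rot": [0,0,0],"hand": 0},
    {"slide": [0.051,-0.002,0.002],"delta_rot": [0,0,0],"hand": 0},
    {"slide": [0.056,-0.002,0.002],"delta_rot": [0,0,0],"hand": 0},
    {"slide": [0.056,-0.002,0.002],"delta_rot": [0,0,0],"hand": 0},
    {"slide": [0.056,-0.002,0.002],"delta_rot": [0,0,0],"hand": 0},
  ],
)

```text
clock: 3.15
tcp_pos: [0.5248, 0.0032, 0.0984]
tcp_rot: [[0.992, 0.125, 0.001], [0.125, -0.992, -0.001], [0.001, 0.001, -1.0]]
ft_force: [-1.4, -0.1, -0.8]
opening: -0.0002
grip_force: 0.5
```

Request:
play_rows(
  deltas=[
    {"slide": [0.003,0,0],"delta_rot": [0,0,0],"hand": 0},
    {"slide": [0.003,0,0],"delta_rot": [0,0,0],"hand": 0},
    {"slide": [-0.02,0,0],"delta_rot": [0,0,0],"hand": 0},
    {"slide": [-0.03,0,-0.05],"delta_rot": [0,0,0],"hand": 0.05},
    {"slide": [-0.1,0,-0.09],"delta_rot": [0,0,0],"hand": 0.05},
    {"slide": [-0.13,0,-0.09],"delta_rot": [0,0,0],"hand": 0.05},
    {"slide": [-0.13,0,-0.09],"delta_rot": [0,0,0],"hand": 0.05},
  ],
)

```text
clock: 4.03
tcp_pos: [0.3936, -0.0135, 0.1895]
tcp_rot: [[0.992, 0.124, 0.002], [0.124, -0.992, -0.003], [0.002, 0.003, -1.0]]
ft_force: [-0.1, -0.2, 0.5]
opening: 0.05
grip_force: 0.0
```

```bash
python3 - <<'E'
from bench import ctrl
from h import *
a=ctrl.snapshot('side');b=ctrl.snapshot('top');s=ctrl.get_state()
yw=np.deg2rad(7.18);n=np.array([np.cos(yw),np.sin(yw)]);e=np.array([-n[1],n[0]])
c=np.array([.5197,.0344])
for w in(a,b):
    P=cloud(w);L=np.stack([(P[...,:2]-c)@n,(P[...,:2]-c)@e,P[...,2]],-1)
    def st(nm,m):
        q=L[m];print(nm,m.sum(),q.min(0).round(4),q.max(0).round(4),q.mean(0).round(4)) if len(q) else print(nm,0)
    g=w['depth']>0
    st('lever',g&(abs(L[...,1]+.031)<.014)&(abs(L[...,0])<.045)&(L[...,2]>.07)&(L[...,2]<.11))
    st('knob',g&(abs(L[...,1]-.029)<.02)&(abs(L[...,0])<.02)&(L[...,2]>.08)&(L[...,2]<.11))
print(s['tcp_pos'],s['tcp_rot'],s['opening'])
cv2.imwrite('pics/s2.png',np.vstack([cv2.resize(a['color'][200:310,260:420],None,fx=3.5,fy=3.5)[:380,:560],cv2.resize(b['color'][180:250,220:400],(560,218))]))
E
```

```text
lever 165 [ 0.0055 -0.0383  0.0701] [ 0.0303 -0.0241  0.102 ] [ 0.0178 -0.033   0.0886]
knob 159 [-0.0101  0.0173  0.0801] [0.0105 0.0403 0.0946] [-0.001   0.0258  0.0885]
lever 93 [ 0.0021 -0.0391  0.0703] [ 0.029  -0.0239  0.1041] [ 0.0176 -0.0313  0.0924]
knob 113 [-0.0106  0.0175  0.0819] [0.011  0.0384 0.0974] [-0.0009  0.0284  0.0915]
[ 0.39673302 -0.0129348   0.18906447] [[ 0.99218556  0.12471673  0.00368257]
 [ 0.12472349 -0.99219014 -0.0016669 ]
 [ 0.00344592  0.00211317 -0.99999183]] 0.05030843666561131
```

View pics/s2.png

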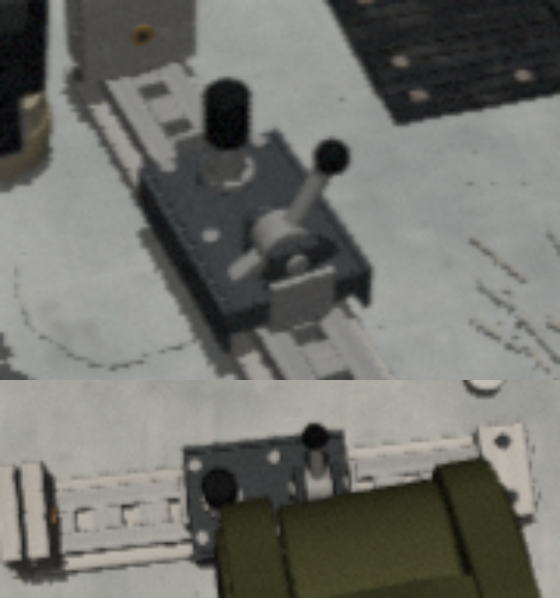

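The lever is fully over: the ball is at about +22 mm. The knob is where expected. I'll go above it with the fingers closing along the rail.

Request:
play_rows(
  deltas=[
    {"slide": [0.05,-0.024,0],"delta_rot": [0,0,0],"hand": 0.05},
    {"slide": [0.1,-0.047,0],"delta_rot": [0,0,0],"hand": 0.05},
    {"slide": [0.128,-0.0606,0],"delta_rot": [0,0,0],"hand": 0.05},
    {"slide": [0.128,-0.0606,0.04],"delta_rot": [0,0,0],"hand": 0.05},
    {"slide": [0.128,-0.0606,0.06],"delta_rot": [0,0,0],"hand": 0.05},
    {"slide": [0.128,-0.0606,0.06],"delta_rot": [0,0,0],"hand": 0.05},
    {"slide": [0.128,-0.0606,0.06],"delta_rot": [0,0,0],"hand": 0.05},
  ],
)

```text
clock: 5.0
tcp_pos: [0.5161, 0.0636, 0.1286]
tcp_rot: [[0.992, 0.125, 0.001], [0.125, -0.992, -0.001], [0.001, 0.001, -1.0]]
ft_force: [0.3, -0.5, -0.6]
opening: 0.0496
grip_force: 0.0
```

```bash
python3 - <<'E'
from bench import ctrl
import numpy as np
s=ctrl.get_state();R=s['tcp_rot'];print(s['tcp_pos'],R.T@(np.array([.5161,.0630,.081])-s['tcp_pos']),R)
E
```

```text
[0.51607832 0.06362021 0.12860975] [-0.00011622  0.00057108  0.04761023] [[ 9.92145613e-01  1.25080718e-01  1.37702531e-03]
 [ 1.25081916e-01 -9.92146078e-01 -8.20848225e-04]
 [ 1.26353798e-03  9.86641929e-04 -9.99998715e-01]]
```

Request:
play_rows(
  deltas=[
    {"slide": [0,0,0.025],"delta_rot": [0,0,0],"hand": 0.05},
    {"slide": [0,0,0.047],"delta_rot": [0,0,0],"hand": 0.05},
    {"slide": [0,0,0.047],"delta_rot": [0,0,0],"hand": 0.05},
    {"slide": [0,0,0.047],"delta_rot": [0,0,0],"hand": 0.01},
    {"slide": [0,0,0.047],"delta_rot": [0,0,0],"hand": 0.01},
    {"slide": [0,0,0.047],"delta_rot": [0,0,0],"hand": 0.01},
    {"slide": [0,0,0.047],"delta_rot": [0,0,0],"hand": 0.01},
    {"slide": [0,0,0.047],"delta_rot": [0,0,0],"hand": 0.01},
  ],
  force=60,
)

```text
clock: 6.0
tcp_pos: [0.5158, 0.0632, 0.0816]
tcp_rot: [[0.992, 0.125, 0.002], [0.125, -0.992, -0.001], [0.002, 0.001, -1.0]]
ft_force: [2.2, 0.4, 1.4]
opening: 0.0205
grip_force: 58.6
```

Request:
play_rows(
  deltas=[
    {"slide": [0,0,-0.004],"delta_rot": [0,0,0],"hand": 0.01},
    {"slide": [0,0,-0.008],"delta_rot": [0,0,0],"hand": 0.01},
    {"slide": [0,0,-0.0105],"delta_rot": [0,0,0],"hand": 0.01},
    {"slide": [0,0,-0.0105],"delta_rot": [0,0,0],"hand": 0.01},
    {"slide": [0,0,-0.0105],"delta_rot": [0,0,0],"hand": 0.01},
  ],
)

```text
clock: 6.62
tcp_pos: [0.5157, 0.0631, 0.0915]
tcp_rot: [[0.992, 0.125, 0.001], [0.125, -0.992, -0.001], [0.001, 0.001, -1.0]]
ft_force: [6.3, 1.6, -8.1]
opening: 0.0201
grip_force: 58.9
```

The spring pulls with about 9 N, so the pin is clear. I'll slide 30 mm along tool +y, away from the guide.

Request:
play_rows(
  deltas=[
    {"slide": [0.0005,0.004,0],"delta_rot": [0,0,0],"hand": 0.01},
    {"slide": [0.0005,0.009,0],"delta_rot": [0,0,0],"hand": 0.01},
    {"slide": [0.0005,0.014,0],"delta_rot": [0,0,0],"hand": 0.01},
    {"slide": [0.0005,0.019,0],"delta_rot": [0,0,0],"hand": 0.01},
    {"slide": [0.0005,0.024,0],"delta_rot": [0,0,0],"hand": 0.01},
    {"slide": [0.0005,0.028,0],"delta_rot": [0,0,0],"hand": 0.01},
    {"slide": [0.0005,0.03,0],"delta_rot": [0,0,0],"hand": 0.01},
    {"slide": [0.0005,0.03,0],"delta_rot": [0,0,0],"hand": 0.01},
    {"slide": [0.0005,0.03,0],"delta_rot": [0,0,0],"hand": 0.01},
  ],
)

```text
clock: 7.75
tcp_pos: [0.5194, 0.0335, 0.0913]
tcp_rot: [[0.992, 0.125, 0.0], [0.125, -0.992, -0.001], [0.0, 0.001, -1.0]]
ft_force: [5.7, 1.1, -9.3]
opening: 0.0208
grip_force: 59.0
```

```bash
python3 - <<'E'
from bench import ctrl
from h import *
a=ctrl.snapshot('side');s=ctrl.get_state()
yw=np.deg2rad(7.18);n=np.array([np.cos(yw),np.sin(yw)]);e=np.array([-n[1],n[0]])
P=cloud(a);c=np.array([.5197,.0344]);L=np.stack([(P[...,:2]-c)@n,(P[...,:2]-c)@e,P[...,2]],-1)
q=L[(a['depth']>0)&(L[...,2]>.034)&(L[...,2]<.045)&(abs(L[...,0])<.04)&(abs(L[...,1])<.12)]
print('carriage e-range',np.percentile(q[:,1],[.5,5,95,99.5]).round(4))
t=s['tcp_pos'];print(t,(t[:2]-c)@e,(t[:2]-c)@n,s['ft_force'],s['opening'])
cv2.imwrite('pics/s3.png',cv2.resize(a['color'][190:310,250:410],None,fx=4,fy=4))
E
```

```text
carriage e-range [-0.0855 -0.0831  0.0159  0.0223]
[0.51943825 0.03352212 0.09131461] -0.0008382831479652524 -0.000369425860256282 [ 5.90140322  1.15279153 -8.99574999] 0.020166125165604985
```

View pics/s3.png

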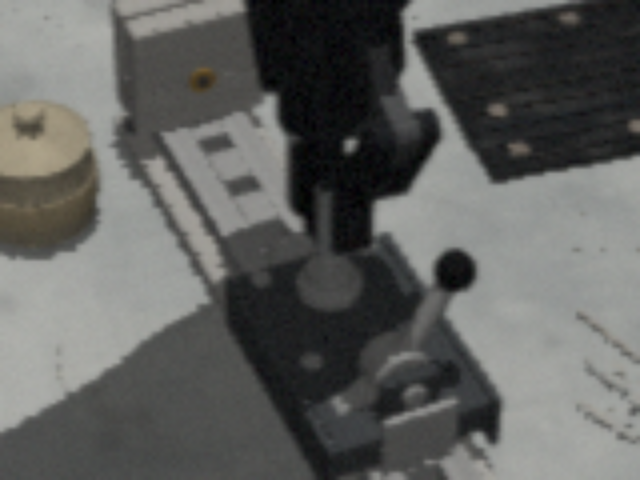

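The carriage has moved about 30 mm and the lever is still over. Next I'll push the pin down.

Request:
play_rows(
  deltas=[
    {"slide": [0,0,0.003],"delta_rot": [0,0,0],"hand": 0.01},
    {"slide": [0,0,0.006],"delta_rot": [0,0,0],"hand": 0.01},
    {"slide": [0,0,0.009],"delta_rot": [0,0,0],"hand": 0.01},
    {"slide": [0,0,0.012],"delta_rot": [0,0,0],"hand": 0.01},
    {"slide": [0,0,0.0145],"delta_rot": [0,0,0],"hand": 0.01},
    {"slide": [0,0,0.0155],"delta_rot": [0,0,0],"hand": 0.01},
    {"slide": [0,0,0.0155],"delta_rot": [0,0,0],"hand": 0.01},
    {"slide": [0,0,0.0155],"delta_rot": [0,0,0],"hand": 0.01},
  ],
)

```text
clock: 8.8
tcp_pos: [0.5198, 0.0337, 0.079]
tcp_rot: [[0.992, 0.125, 0.003], [0.125, -0.992, -0.002], [0.003, 0.002, -1.0]]
ft_force: [-4.0, 0.2, 30.5]
opening: 0.0199
grip_force: 63.1
```

Resistance is 30 N at z=0.079, which looks like the home stop. I'll ease off 1.2 mm to check that it is a hard stop.

Request:
play_rows(
  deltas=[
    {"slide": [0,0,-0.0012],"delta_rot": [0,0,0],"hand": 0.01},
    {"slide": [0,0,-0.0012],"delta_rot": [0,0,0],"hand": 0.01},
    {"slide": [0,0,-0.0012],"delta_rot": [0,0,0],"hand": 0.01},
  ],
)

```text
clock: 9.18
tcp_pos: [0.5197, 0.0336, 0.0792]
tcp_rot: [[0.992, 0.125, 0.002], [0.125, -0.992, -0.002], [0.002, 0.002, -1.0]]
ft_force: [-0.3, 1.6, 19.9]
opening: 0.0204
grip_force: 61.3
```

```bash
python3 - <<'E'
from bench import ctrl
import cv2
from h import *
s=ctrl.get_state();print(s['tcp_pos'],s['ft_force'])
a=ctrl.snapshot('side');p=proj(a,[.5194,.0335,.06]);print(p,'collar top/knob bottom px',proj(a,[.5194,.0335,.052]),'knob bottom if stuck at .011',proj(a,[.5194,.0335,.071]))
x,y=p.astype(int);cv2.imwrite('pics/s4.png',cv2.resize(a['color'][y-40:y+40,x-50:x+50],None,fx=7,fy=7))
print('crop origin',x-50,y-40)
E
```

```text
[0.51969685 0.03358528 0.07919828] [-0.32142182  1.57899064 19.9096246 ]
[331.13056478 252.79592974] collar top/knob bottom px [331.07355444 256.54445749] knob bottom if stuck at .011 [331.21006743 247.56849467]
crop origin 281 212
```

View pics/s4.png

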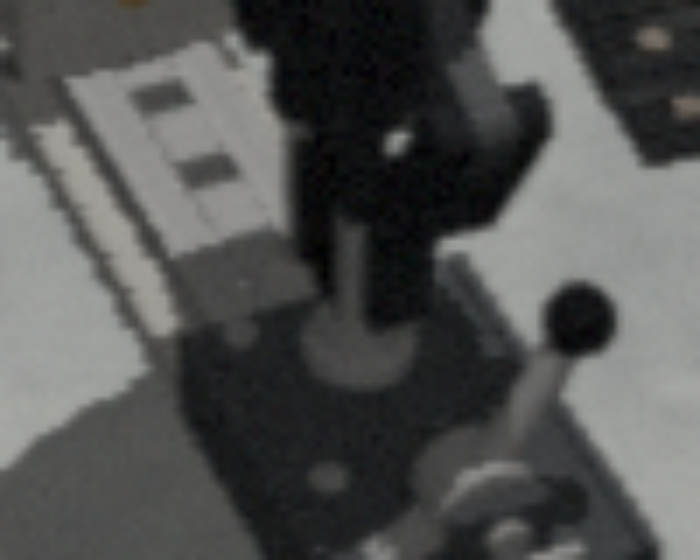

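The fingers hide the knob's lower edge. I'll check by spring force: if the pin is home, raising it about 3 mm should leave roughly 1 N upward.

Request:
play_rows(
  deltas=[
    {"slide": [0,0,-0.004],"delta_rot": [0,0,0],"hand": 0.01},
    {"slide": [0,0,-0.005],"delta_rot": [0,0,0],"hand": 0.01},
    {"slide": [0,0,-0.005],"delta_rot": [0,0,0],"hand": 0.01},
    {"slide": [0,0,-0.005],"delta_rot": [0,0,0],"hand": 0.01},
  ],
)

```text
clock: 9.72
tcp_pos: [0.5195, 0.0335, 0.0823]
tcp_rot: [[0.992, 0.125, 0.001], [0.125, -0.992, -0.001], [0.0, 0.001, -1.0]]
ft_force: [4.3, 1.0, 0.8]
opening: 0.0203
grip_force: 60.1
```

The result matches the spring, so 0.079 is home and the pin is in the hole. I'll push it back down and hold.

Request:
play_rows(
  deltas=[
    {"slide": [0,0,0.003],"delta_rot": [0,0,0],"hand": 0.01},
    {"slide": [0,0,0.005],"delta_rot": [0,0,0],"hand": 0.01},
    {"slide": [0,0,0.005],"delta_rot": [0,0,0],"hand": 0.01},
    {"slide": [0,0,0.005],"delta_rot": [0,0,0],"hand": 0.01},
    {"slide": [0,0,0.005],"delta_rot": [0,0,0],"hand": 0.01},
  ],
)

```text
clock: 10.35
tcp_pos: [0.5197, 0.0336, 0.0791]
tcp_rot: [[0.992, 0.125, 0.002], [0.125, -0.992, -0.002], [0.002, 0.002, -1.0]]
ft_force: [-1.3, 1.0, 22.7]
opening: 0.0202
grip_force: 62.4
```

```bash
python3 - <<'E'
from bench import ctrl
s=ctrl.get_state();print(s['tcp_pos'],s['ft_force'])
if s['tcp_pos'][2]<.0795 and 8<s['ft_force'][2]<35: print(ctrl.close_job())
E
```

```text
[0.51969649 0.03357125 0.07914711] [-1.30018756  0.95678758 22.65580812]
the job is handed in; nothing more can be done
None
```

I handed the job in at about 10 s: the lever is flipped over, the carriage is about 30 mm along in the next hole away from the saw guide, and the gripper still holds the knob down at about 23 N; the force and height readings put the pin home, but no verdict came back.

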